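Take a camera head apart into its rework places

ROBOT

A 6-joint arm with a two-finger parallel gripper is mounted at the origin on the work surface. World frame = base frame: x ahead of the robot, y to its left, z up, the work surface at z = 0. Lengths are in mm, angles in rad, forces in N, time in s.
With the tool pointing down it reaches from about 275 to 750 mm from the base axis. Payload 10.2 kg.
Tool frame: the origin (TCP) lies where the fingers leave the gripper's body, on its centre line; the fingertips stand 73 mm ahead of it and the grasp point (between the pads) lies 54 mm ahead of it (ctrl.tip_extent is the z of the fingertips in the tool frame, in mm); z points along the fingers, y is the line along which they close (so a half turn about z gives the same grasp; the last joint's range is limited). The gripper opens to 85 mm and grips with 20 to 120 N. Pads are 22 mm wide; open, the fingers measure 114 mm over their backs; the gripper's body (76 mm by 85 mm) begins 54 mm behind the grasp point. The pads swing forward as they close: fully open they stand 13 mm farther back than shut.
Start: joints at [-1.399, 0.313, 1.498, -0, 1.331, -0.223], TCP at [201.915, -484.625, 303.894] pointing down, gripper open.
Joint ranges: [-2.94, 2.94], [-0.97, 2.17], [0.19, 2.56], [-1.23, 4.37], [0.02, 3.11], [-2.88, 2.88]. Speed limits (rad/s): [2.39, 2.39, 3.01, 3.14, 3.14, 3.14].

INTERFACE

Orientations are given as a unit quaternion [w, x, y, z].
In Python, from rig import readout, cams, order, ctrl gives the robot as it stands.
- The arm moves only by the tool creep_tool, called after "Emit:" by a JSON object that holds its "method" and its "body". Schema: {"type":"object","properties":{"moves":{"type":"array","items":{"type":"array","prefixItems":[{"type":"array","items":{"type":"number"},"minItems":3,"maxItems":3},{"type":"array","items":{"type":"number"},"minItems":3,"maxItems":3}],"minItems":2,"maxItems":2},"minItems":1,"maxItems":8},"finger_gap":{"type":"number"},"clamp_n":{"type":"number"},"only":{"type":"string"},"quiet":{"type":"boolean"},"lines":{"type":"string"}},"required":["moves"],"additionalProperties":false}. moves is a list of rows, 1 to 8 of them, each written [[dx, dy, dz], [rx, ry, rz]]: dx, dy, dz in mm, then a rotation vector rx, ry, rz in rad; each row is the pose to reach, as a shift and turn from the pose commanded when the call began, along the tool's axes at that moment; what a row does not reach only later rows make up. A row lasts 1/10 s, in which the tool goes at most 50 mm and 0.15 rad, less where a joint would pass 70% of its speed; a pose out of reach is approached as far as the arm can. finger_gap is the opening from 0.0 (shut) to 1.0 (fully open), set as the call begins (left out keeps the last). The fingers move at their own pace and stop on an object; clamp_n is the grip in N (left out, the last holds). Time passes only in rows, so rows that do not move let the fingers close. The tool returns the time, the measured TCP pose, the force, the opening and the grip force at its end. only (a regular expression) keeps the lines of the reply that match it, lines (a string "A,B") keeps lines A to B, and quiet returns only ok. Input that does not fit is refused with a message, and nothing moves.
- readout.sense(): the state, without advancing time (a new reading comes with each control period).
- cams.capture(name): name is "scene" or "top" or "wrist"; returns (picture, depth): 384x512x3 uint8, red, green, blue; 384x512 float32, mm along the optical axis (not along the pixel's ray), 0 where there is no reading.
- cams.calibration(name): a dict with "fx", "fy", "cx", "cy" (pixels), "distortion" ([k1, k2, p1, p2, k3] as OpenCV has them; the pictures are not rectified), "position" and "attitude" of the camera in the world. Camera axes: x right, y down, z forward; pixel columns grow to the right and rows downward; lengths in mm; the calibration is good to about 2 mm. A picture is of the moment at which its call begins: read the wrist's pose just before it. calibration takes no time and is no camera call; for the wrist camera it gives the pose at the moment of the call.
- order.finish_job(): hands the job in; it is judged then, once.
Trained networks look in the newest picture that a camera, given by its name, has taken for a name from the list of things; names that differ only in an ending like _2 or _b are one class to them, and where a whole thing is asked for, a point or a joint stands for the part that bears it (a point fixed in the world has none). Each returns a list of dicts, best first, with "p" (0 to 1); they miss things now and then, are a little off and sometimes report something else, mostly with a low value. They report only what shows in the picture. A call takes as long as a camera call. They do not tell look-alikes from the thing itself.
- cams.trace(target, camera): "pixels" (384x512 bool, what is visible of it) and "bbox" ([left, top, right, bottom] in pixels, round what is visible of it).
- cams.spot_point(target, camera): "uv" ([column, row] in pixels: a listed point, or the origin of a listed thing).
The state is a dict: "time_s": time; "joints": joint angles; "dq": joint speeds; "tau": joint torques, N m; "eef_pos": TCP position; "ee_rot": TCP orientation; "force": force on the tool from outside, world axes, zero at the start; "wrist_torque": the same for the moment, N m; "grip_width": opening from 0.0 (shut) to 1.0 (fully open); "grip_force": force on a finger pad.
Only numpy, scipy, OpenCV 4.12 (cv2) and the standard library are available. Lean on these libraries where they do the work, as an engineer would, in place of code of your own. Each camera call takes 0.05 s, during which the arm holds its last target. There are 200 camera calls.

TASK

Take the stacked camera head on the dark steel plate apart from the top down: stand the lens upright in the round dish, thread the steel ring over the post of the post stand, and lay the board carrier flat, board up, in the square tray and the finned heat sink flat, fins up, in the long tray, each resting fully on the floor of its place. Set every part down gently, do not let any of them fall, and leave the open tub of screws where it stands.

Things in the scene. Friction and masses are not known exactly. Their poses are not given: they have to be found in the camera images.
- lens: Topmost part of the stack: black upright cylinder with a glass front on top, diameter 32, height 34 mm, about 80 g. Origin: centre of its underside; z up along its axis. It simply stands on the ring, nothing is fastened.
- mount_ring: Second part from the top: steel ring, outer diameter 42, bore 23, height 14 mm, about 60 g. Origin: centre of its underside; z up along its axis. It lies loose on the board carrier.
- board_carrier: Third part: square black block with a green circuit board as its top face, 50 x 50 mm, 16 mm thick, about 80 g. Origin: centre of its underside; x and y along its sides, z up out of the board. It lies loose on the heat sink, turned up to about 10 degrees from it.
- heat_sink: Bottom part: aluminium heat sink with seven fins along its length on top, 92 (x) x 56 (y) mm, 20 mm high, about 200 g; its long sides (the two outer fins) are upright and flat, to be gripped across the 56 mm. Origin: centre of its underside; x along the length, z up. It lies loose on the stack plate.
- stack_plate: Fixed dark steel plate, 120 (x) x 90 (y) mm, 6 mm thick, that carries the stack at the start. Origin: centre of its underside, on the table (z = 0). The parts' undersides stand at heights 6 (heat sink), 26 (carrier), 42 (ring) and 56 mm (lens) above the table, the top of the stack at 90 mm, the parts centred on the plate within 2 mm.
- round_dish: Place of the lens: fixed round dark grey dish, outer diameter 66, inner diameter 56 mm, rim 14 mm high, floor 4 mm above the table. Origin: centre of its underside.
- post_stand: Place of the ring: fixed square dark grey plate, 84 x 84 mm, 6 mm thick, with an upright steel post in the middle, diameter 7 mm, its top 34 mm above the table. Origin: centre of its underside, below the post.
- square_tray: Place of the board carrier: fixed square dark grey tray, 82 x 82 mm outside, 74 x 74 mm inside, floor 3 mm and rim 7 mm above the table (a lip of 4 mm above the floor). Origin: centre of its underside; x and y along its sides.
- long_tray: Place of the heat sink: fixed oblong dark grey tray, 124 (x) x 88 (y) mm outside, 116 x 80 mm inside, floor 3 mm and rim 7 mm above the table (a lip of 4 mm above the floor). Origin: centre of its underside; x along its length.
- screw_tub: Loose open white tub of screws, to be left alone: 72 mm across at the rim, 60 mm at the foot, 30 mm high. Origin: centre of its underside. Other bystanders near the work are lower than 50 mm, apart from a bottle 110 mm high to the right of the robot, at least 0.2 m from every place.
Things that resemble listed ones, but are neither listed nor needed, are in the scene too. What is shaped like the board_carrier but pink is not meant. What is shaped like the long_tray but yellow is not meant.

How it is judged (in metres and radians):
At the end, for the whole second after the job is handed in: Lens in the round dish (13.5 mm from its centre), ring round the post (9.5 mm), carrier in the square tray and heat sink in the long tray (20 mm each); each flat (0.05 rad), right way up, at rest, its underside on the floor of its place within 2 mm (all in plan, upper bounds) (horizontal distance between lens and round_dish below 0.0135 m and z of lens in the frame of round_dish between 0 and 0.006 m and angle between each of lens, mount_ring, board_carrier, heat_sink's own z axis and vertical below 0.05 rad and linear speed of each of lens, mount_ring, board_carrier, heat_sink below 0.02 m/s and angular speed of each of lens, mount_ring, board_carrier, heat_sink below 0.15 rad/s and horizontal distance between mount_ring and post_stand below 0.0095 m and z of mount_ring in the frame of post_stand between 0 and 0.008 m and horizontal distance between board_carrier and square_tray below 0.02 m and z of board_carrier in the frame of square_tray between 0 and 0.0048 m and horizontal distance between heat_sink and long_tray below 0.02 m and z of heat_sink in the frame of long_tray between 0 and 0.0048 m); the robot touches nothing.
It fails at once if the lens falls: it moves faster than 0.7 m/s (a fall of 25 mm) while no finger touches it (contact force between the fingers and lens below 0.05 N and linear speed of lens above 0.7 m/s).
It fails at once if the steel ring falls: it moves faster than 0.7 m/s (a fall of 25 mm) while no finger touches it (contact force between the fingers and mount_ring below 0.05 N and linear speed of mount_ring above 0.7 m/s).
It fails at once if the board carrier falls: it moves faster than 0.7 m/s (a fall of 25 mm) while no finger touches it (contact force between the fingers and board_carrier below 0.05 N and linear speed of board_carrier above 0.7 m/s).
It fails at once if the heat sink falls: it moves faster than 0.7 m/s (a fall of 25 mm) while no finger touches it (contact force between the fingers and heat_sink below 0.05 N and linear speed of heat_sink above 0.7 m/s).
It fails at once if the tub of screws is shifted by more than 30 mm or tipped by more than 0.4 rad (distance of screw_tub from where it was at the start of the episode above 0.03 m or angle between screw_tub's own z axis and vertical above 0.4 rad).
It also fails if it takes over 120 s, if anything falls off the work surface, if the arm or the gripper's body presses on something with over 40 N, if the wrist force passes 120 N, or if a joint passes its speed limit or range.

## Working session

There is one attempt and no reset: what is moved stays moved. The work goes in short steps, Python scripts to look and compute and a tool call to move; the robot and the scene stay as the last step left them, time stands still between calls to the robot, and variables do not carry over. Pictures are saved under pics/ and viewed, at most 14 in all, crops included, and the job is handed in when it is done.

```bash
ls; mkdir -p pics
```

Create h.py:
```python
import numpy as np, cv2
from scipy.spatial.transform import Rotation as R
from rig import readout, cams, order, ctrl
def rot(q): return R.from_quat([q[1],q[2],q[3],q[0]])
def att(c):
    a=np.array(c["attitude"],float)
    return a if a.shape==(3,3) else rot(a).as_matrix()
def cloud(c,depth,mask=None):
    if mask is None: mask=depth>0
    v,u=np.nonzero(mask&(depth>0))
    K=np.array([[c["fx"],0,c["cx"]],[0,c["fy"],c["cy"]],[0,0,1.]])
    n=cv2.undistortPoints(np.stack([u,v],1).astype(np.float64)[:,None],K,np.array(c["distortion"],float))[:,0]
    z=depth[v,u].astype(float)
    p=np.c_[n*z[:,None],z]
    return p@att(c).T+np.array(c["position"]), u, v
def save(n,img): cv2.imwrite(f"pics/{n}.png",img[:,:,::-1])
```

Run:
```python
from h import *
s=readout.sense(); print(s["eef_pos"],s["ee_rot"],s["time_s"])
for n in ("scene","top"):
    c=cams.calibration(n); print(n,c)
    p,d=cams.capture(n); save(n,p)
    for t in ["lens","mount_ring","board_carrier","heat_sink","stack_plate","round_dish","post_stand","square_tray","long_tray","screw_tub"]:
        for r in cams.trace(t,n)[:3]:
            if r["p"]<.2: continue
            w,u,v=cloud(c,d,r["pixels"]); 
            if len(w)==0: continue
            col=p[v,u].mean(0)
            zm=np.percentile(w[:,2],95); 
            print(n,t,round(r["p"],2),"bbox",np.round(r["bbox"]),"med",np.round(np.median(w,0)),"lo",np.round(np.percentile(w,2,0)),"hi",np.round(np.percentile(w,98,0)),col.astype(int))
```

```text
pics
[ 201.90312296 -484.43250988  303.32714046] [-6.60606864e-04  9.80579563e-01  1.96120583e-01  1.59451801e-05] 0.0
scene {'fx': 377.0444559700831, 'fy': 377.0444559700831, 'cx': 250.4093284491989, 'cy': 194.3650383962578, 'distortion': array([0.03271745, 0.        , 0.        , 0.        , 0.        ]), 'position': array([1123.68463276,  458.98166167,  734.21537188]), 'attitude': array([-0.19126041,  0.45868042,  0.7929631 , -0.35247872])}
scene lens 0.46 bbox [196. 149. 205. 166.] med [ 456. -120.   82.] lo [ 441. -136.   60.] hi [ 464. -110.   91.] [50 49 49]
scene mount_ring 0.55 bbox [273. 195. 295. 216.] med [449. 145.   5.] lo [420. 116.   0.] hi [480. 177.  14.] [60 57 55]
scene mount_ring 0.48 bbox [192. 162. 207. 168.] med [ 461. -115.   52.] lo [ 436. -139.   43.] hi [ 468. -106.   56.] [95 96 92]
scene board_carrier 0.54 bbox [190. 163. 211. 179.] med [ 462. -111.   38.] lo [ 431. -154.   22.] hi [477. -98.  44.] [43 61 42]
scene board_carrier 0.49 bbox [182. 141. 200. 150.] med [ 343. -247.   14.] lo [ 313. -280.    1.] hi [ 369. -222.   17.] [156  91 108]
scene heat_
[... 2362 characters left out ...]
235. 200. 253. 218.] med [444. 144.   6.] lo [416. 115.  -2.] hi [475. 172.  19.] [82 79 80]
top post_stand 0.76 bbox [273. 140. 300. 167.] med [624.   3.   6.] lo [584. -37.  -1.] hi [668.  43.  12.] [80 77 78]
top square_tray 0.97 bbox [368. 142. 393. 171.] med [ 613. -295.    3.] lo [ 573. -333.   -3.] hi [ 653. -255.   10.] [61 59 61]
top long_tray 0.97 bbox [119. 129. 151. 168.] med [653. 502.   3.] lo [591. 457.  -3.] hi [712. 549.  11.] [189 189  67]
top long_tray 0.87 bbox [170. 145. 208. 188.] med [590. 324.   4.] lo [529. 271.  -3.] hi [652. 378.  11.] [86 83 84]
top screw_tub 0.86 bbox [277. 207. 299. 230.] med [423.   1.  10.] lo [391. -29.  -0.] hi [451.  30.  31.] [153 152 152]
```

Run:
```python
from h import *
p=cv2.imread("pics/top.png"); cv2.imwrite("pics/topc.png",cv2.resize(p[120:290,150:410],None,fx=3,fy=3,interpolation=cv2.INTER_CUBIC))
c=cams.calibration("top"); _,d=cams.capture("top")
for n in ("scene","top"):
    c=cams.calibration(n); _,d=cams.capture(n)
    for t in ["round_dish","post_stand","square_tray","long_tray","stack_plate","heat_sink"]:
        for r in cams.trace(t,n)[:2]:
            w,u,v=cloud(c,d,r["pixels"])
            w=w[(w[:,2]<30)]
            print(n,t,cv2.minAreaRect(w[:,:2].astype(np.float32)))
c=cams.calibration("wrist"); print(c, rot(readout.sense()["ee_rot"]).as_matrix())
print((att(c).T),rot(readout.sense()["ee_rot"]).as_matrix().T@(c["position"]-readout.sense()["eef_pos"]))
```

```text
scene round_dish ((440.4195556640625, 140.55975341796875), (85.59860229492188, 63.14728927612305), 27.564468383789062)
scene post_stand ((626.2938842773438, 1.7910423278808594), (91.2813949584961, 91.7475357055664), 4.011265277862549)
scene long_tray ((593.9066162109375, 322.2596740722656), (95.51924896240234, 126.47456359863281), 67.18431091308594)
scene long_tray ((651.942138671875, 504.2080078125), (91.55802917480469, 133.9640655517578), 79.19697570800781)
scene stack_plate ((445.71868896484375, -130.6831817626953), (103.38426971435547, 120.98163604736328), 68.04188537597656)
scene heat_sink ((441.823486328125, -121.67254638671875), (57.54216003417969, 107.9196548461914), 68.6288833618164)
top round_dish ((445.0229797363281, 142.46823120117188), (63.026832580566406, 64.59657287597656), 45.29356384277344)
top post_stand ((625.7445068359375, 3.1786880493164062), (87.02687072753906, 84.37576293945312), 3.6390862464904785)
top square_tray ((613.7264404296875, -296.0083312988281), (82.2890853881836, 86.27489471435547), 0.49457862973213196)
top long_tray ((653.471435546875, 506.95681762
[... 365 characters left out ...]
6010742, 92.19095611572266), 69.1793441772461)
{'fx': 333.10359283516834, 'fy': 333.10359283516834, 'cx': 255.51742684815966, 'cy': 190.79020342279756, 'distortion': array([-0.03066379,  0.        ,  0.        ,  0.        ,  0.        ]), 'position': array([ 265.12397335, -458.2843384 ,  373.88209965]), 'attitude': array([ 0.11212029,  0.82416471, -0.55018226, -0.07403409])} [[ 9.23055725e-01  3.84666256e-01  1.12677201e-05]
 [ 3.84666255e-01 -9.23055725e-01  1.21677613e-05]
 [ 1.50812607e-05 -6.89721003e-06 -1.00000000e+00]]
[[ 0.38363687 -0.92348305  0.00134063]
 [-0.89028016 -0.36945705  0.26627566]
 [-0.24540575 -0.1033467  -0.96389599]] [ 6.84574917e+01  6.98834380e-03 -6.99793187e+01]
```

View pics/topc.png

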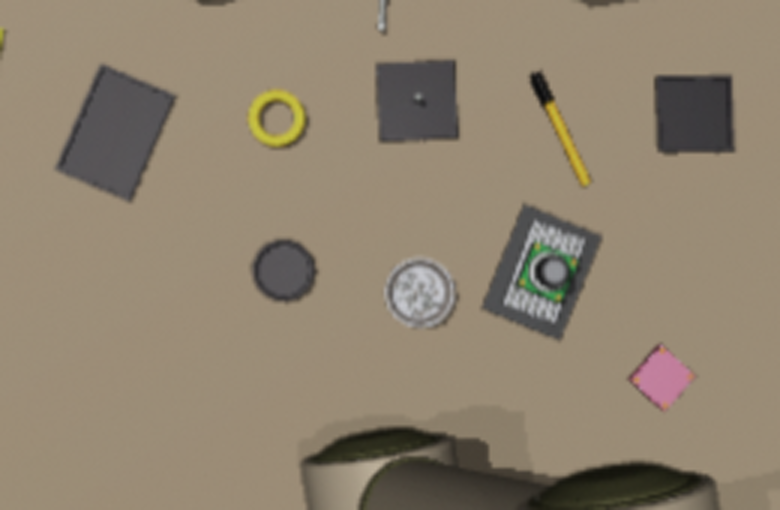

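Emit:
{"method": "creep_tool", "body": {"moves": [[[40,-25,0],[0,0,0.1]],[[85,-55,0],[0,0,0.2]],[[125,-80,0],[0,0,0.3]],[[165,-105,0],[0,0,0.4]],[[205,-133,0],[0,0,0.5]],[[247,-160,0],[0,0,0.6]],[[290,-187,0],[0,0,0.7]],[[330,-214,0],[0,0,0.78]]], "finger_gap": 1.0, "clamp_n": 40}}

```text
time_s: 2.65
eef_pos: [425.1, -158.3, 304.2]
ee_rot: [0.0, 0.981, -0.193, 0.0]
force: [0.2, -0.7, -0.2]
grip_width: 1.002
grip_force: 0.0
```

Emit:
{"method": "creep_tool", "body": {"moves": [[[0,-20,0],[0,0,0]],[[17,-38,0],[0,0,0]],[[17,-38,0],[0,0,0]]]}}

```text
time_s: 2.95
eef_pos: [455.6, -130.0, 303.9]
ee_rot: [-0.0, 0.982, -0.19, 0.0]
force: [-0.0, -0.5, 0.7]
grip_width: 0.998
grip_force: 0.0
```

Run:
```python
from h import *
c=cams.calibration("wrist");p,d=cams.capture("wrist"); save("w1",p)
print(readout.sense()["eef_pos"],readout.sense()["joints"],ctrl.tip_extent)
for t in ["lens","mount_ring","board_carrier","heat_sink","stack_plate"]:
    for r in cams.trace(t,"wrist")[:2]:
        w,u,v=cloud(c,d,r["pixels"]); zt=np.percentile(w[:,2],90); k=abs(w[:,2]-zt)<4
        print(t,round(r["p"],2),zt,np.median(w[k],0),cv2.minAreaRect(w[k][:,:2].astype(np.float32)))
```

```text
[ 454.73501074 -130.75538909  303.75407556] [-5.28315410e-01  1.98539487e-01  1.64631488e+00 -3.08757360e-05
  1.29691255e+00  1.42578530e+00] 72.6
lens 0.82 91.18046145818354 [ 450.27528191 -129.47824251   90.17834287] ((449.6900634765625, -129.36514282226562), (30.11637306213379, 31.814477920532227), 67.31856536865234)
lens 0.51 42.95249033390736 [ 459.89410869 -139.88609742   41.78671978] ((449.32623291015625, -129.87832641601562), (49.86163330078125, 49.88700485229492), 67.07681274414062)
mount_ring 0.74 6.90594527477445 [ 6.31515739e+02 -4.93193597e-01  5.76553625e+00] ((631.1107788085938, 1.8069038391113281), (84.47062683105469, 84.88488006591797), 3.608771324157715)
mount_ring 0.63 56.71787858128024 [ 461.61939311 -134.89013937   55.64369091] ((456.02606201171875, -131.05194091796875), (40.826148986816406, 27.762405395507812), 72.81463623046875)
board_carrier 0.9 16.924240864133633 [ 340.27746459 -254.6260492    16.00727969] ((339.23681640625, -254.61111450195312), (50.56819534301758, 50.299198150634766), 48.03083801269531)
board_carrier 0.67 42.82518770876972 [ 459.90013002 -140.02841519   41.78874086] ((449.3277587890625, -129.874755859375), (49.86942672729492, 49.88700485229492), 67.07681274414062)
stack_plate 0.65 6.796235845416919 [ 459.94405791 -138.63207982    5.7719432 ] ((449.8055114746094, -129.2000274658203), (90.1595687866211, 120.22762298583984), 67.53959655761719)
```

Emit:
{"method": "creep_tool", "body": {"moves": [[[-5,1,30],[0,0,0]],[[-5,1,70],[0,0,0]],[[-5,1,110],[0,0,0]],[[-5,1,140],[0,0,0]],[[-5,1,155],[0,0,0]],[[-5,1,162],[0,0,0]],[[-5,1,162],[0,0,0]],[[-5,1,162],[0,0,0]]]}}

```text
time_s: 4.05
eef_pos: [449.5, -130.7, 142.8]
ee_rot: [0.0, 0.981, -0.192, 0.001]
force: [1.1, -0.6, -0.1]
grip_width: 0.999
grip_force: 0.0
```

Emit:
{"method": "creep_tool", "body": {"moves": [[[0,0,0],[0,0,0]],[[0,0,0],[0,0,0]],[[0,0,0],[0,0,0]],[[0,0,0],[0,0,0]],[[0,0,0],[0,0,0]],[[0,0,0],[0,0,0]],[[0,0,0],[0,0,0]],[[0,0,0],[0,0,0]]], "finger_gap": 0, "clamp_n": 30}}

```text
time_s: 4.85
eef_pos: [449.4, -130.4, 142.3]
ee_rot: [0.0, 0.982, -0.191, 0.0]
force: [-0.8, 1.2, 5.9]
grip_width: 0.358
grip_force: 29.5
```

Run:
```python
from h import *
p,d=cams.capture("wrist"); save("w2",p); s=readout.sense(); print(s["eef_pos"],s["grip_width"],s["grip_force"])
```

```text
[ 449.36630558 -130.40897642  142.26505321] 0.36132086258914625 29.463655650615692
```

View pics/w2.png

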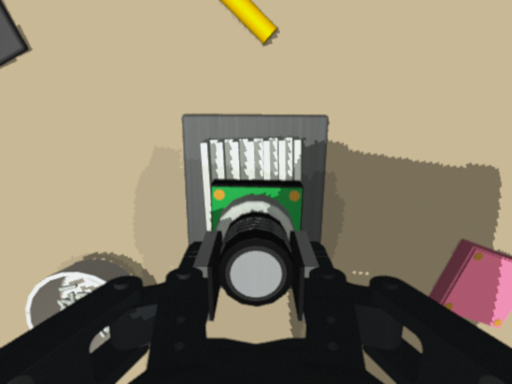

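Emit:
{"method": "creep_tool", "body": {"moves": [[[0,0,-10],[0,0,0]],[[0,0,-40],[0,0,0]],[[0,0,-75],[0,0,0]],[[-10,-20,-100],[0,0,0]],[[-25,-55,-110],[0,0,0]],[[-40,-95,-110],[0,0,0]],[[-52,-125,-110],[0,0,0]],[[-60,-145,-110],[0,0,0]]]}}

```text
time_s: 5.7
eef_pos: [447.7, 28.5, 252.5]
ee_rot: [-0.0, 0.982, -0.191, 0.0]
force: [0.3, 1.3, -1.4]
grip_width: 0.36
grip_force: 30.0
```

Emit:
{"method": "creep_tool", "body": {"moves": [[[0,0,0],[0,0,0]],[[0,0,0],[0,0,0]]]}}

```text
time_s: 5.9
eef_pos: [448.1, 26.5, 252.2]
ee_rot: [0.0, 0.982, -0.191, 0.0]
force: [0.5, -0.7, -0.3]
grip_width: 0.36
grip_force: 30.0
```

Create m.py:
```python
from h import *
import sys
# measure: name args = things; prints robust rect at top surface
cam=sys.argv[1]
s=readout.sense();c=cams.calibration(cam);p,d=cams.capture(cam)
save("m%d"%round(s["time_s"]*100),p)
print(np.round(s["eef_pos"],1),"yaw",np.round(rot(s["ee_rot"]).as_euler("zyx")[0],3),"w",s["grip_width"],"j",np.round(s["joints"],2))
for t in sys.argv[2:]:
    for r in cams.trace(t,cam)[:2]:
        w,u,v=cloud(c,d,r["pixels"])
        if len(w)<20: continue
        zt=np.percentile(w[:,2],90); k=abs(w[:,2]-zt)<5
        a=cv2.minAreaRect(w[k][:,:2].astype(np.float32)); b=cv2.minAreaRect(w[:,:2].astype(np.float32))
        print(t,round(r["p"],2),"z",np.round(zt,1),np.round(np.percentile(w[:,2],5),1),"toprect",[np.round(x,1) for x in a],"all",[np.round(x,1) for x in b],p[v,u].mean(0).astype(int))
```

```bash
python3 m.py wrist round_dish post_stand
```

```text
[448.1  26.5 252.2] yaw 0.384 w 0.35975172627503343 j [-0.2   0.2   1.79 -0.    1.15  1.75]
round_dish 0.9 z 13.7 2.6 toprect [array([451.2, 142.7]), array([64.7, 64.8]), np.float64(21.2)] all [array([451.7, 145.3]), array([69.3, 68.5]), np.float64(50.0)] [78 77 76]
post_stand 0.69 z 6.9 4.2 toprect [array([591.4,  14.5]), array([73.1, 28.4]), np.float64(67.6)] all [array([591.4,  14.5]), array([73.1, 28.4]), np.float64(67.6)] [102 101 100]
post_stand 0.29 z 29.5 3.1 toprect [array([429. ,   0.5]), array([71.1, 68.8]), np.float64(37.7)] all [array([425.9,  -1.7]), array([78.9, 71.8]), np.float64(57.9)] [155 153 145]
```

Emit:
{"method": "creep_tool", "body": {"moves": [[[-8,-20,0],[0,0,0]],[[-20,-52,20],[0,0,0]],[[-33,-86,50],[0,0,0]],[[-40,-104,85],[0,0,0]],[[-42,-109,120],[0,0,0]],[[-42,-109,142],[0,0,0]],[[-42,-109,150],[0,0,0]],[[-42,-109,152],[0,0,0]]]}}

```text
time_s: 6.85
eef_pos: [450.3, 142.8, 99.6]
ee_rot: [0.0, 0.981, -0.192, -0.0]
force: [-0.7, -0.6, -0.2]
grip_width: 0.363
grip_force: 30.1
```

Emit:
{"method": "creep_tool", "body": {"moves": [[[0,0,3],[0,0,0]],[[0,0,6],[0,0,0]],[[0,0,8],[0,0,0]],[[0,0,8],[0,0,0]]]}}

```text
time_s: 7.25
eef_pos: [450.2, 143.3, 92.1]
ee_rot: [-0.0, 0.981, -0.191, 0.0]
force: [-0.0, 0.7, -1.0]
grip_width: 0.365
grip_force: 30.1
```

```bash
python3 m.py wrist round_dish
```

```text
[450.2 143.3  92.1] yaw 0.385 w 0.36482767713071695 j [0.06 0.5  1.87 0.   0.77 2.02]
round_dish 0.58 z 14.1 3.1 toprect [array([451.2, 141.5]), array([65.7, 60.8]), np.float64(5.3)] all [array([452.6, 145.1]), array([61.3, 65.8]), np.float64(40.8)] [60 59 59]
```

Centred; feel for the floor.

Emit:
{"method": "creep_tool", "body": {"moves": [[[0,0,1],[0,0,0]],[[0,0,1.5],[0,0,0]],[[0,0,1.5],[0,0,0]]]}}

```text
time_s: 7.65
eef_pos: [450.2, 143.3, 90.4]
ee_rot: [0.0, 0.982, -0.191, 0.0]
force: [-0.1, -0.4, -1.3]
grip_width: 0.359
grip_force: 30.1
```

Emit:
{"method": "creep_tool", "body": {"moves": [[[0,0,0.5],[0,0,0]],[[0,0,0.5],[0,0,0]]]}}

```text
time_s: 7.85
eef_pos: [450.2, 143.4, 90.3]
ee_rot: [-0.0, 0.982, -0.191, 0.0]
force: [-1.4, -0.1, 4.4]
grip_width: 0.36
grip_force: 30.7
```

Emit:
{"method": "creep_tool", "body": {"moves": [[[0,0,0],[0,0,0]],[[0,0,0],[0,0,0]],[[0,0,0],[0,0,0]],[[0,0,0],[0,0,0]],[[0,0,-5],[0,0,0]],[[0,0,-25],[0,0,0]],[[0,0,-60],[0,0,0]],[[0,0,-95],[0,0,0]]], "finger_gap": 0.6}}

```text
time_s: 8.65
eef_pos: [449.9, 143.3, 186.2]
ee_rot: [0.0, 0.982, -0.191, -0.0]
force: [1.1, 0.3, -0.6]
grip_width: 0.599
grip_force: 0.0
```

Emit:
{"method": "creep_tool", "body": {"moves": [[[20,45,-20],[0,0,0]],[[37,90,-30],[0,0,0]],[[54,135,-30],[0,0,0]],[[70,180,-30],[0,0,0]],[[85,217,-30],[0,0,0]],[[98,245,-20],[0,0,0]],[[102,253,-10],[0,0,0]],[[102,254,-10],[0,0,0]]], "finger_gap": 1.0}}

```text
time_s: 9.45
eef_pos: [448.7, -130.7, 193.9]
ee_rot: [-0.0, 0.981, -0.192, -0.001]
force: [0.2, 0.2, 1.0]
grip_width: 1.0
grip_force: 0.0
```

Emit:
{"method": "creep_tool", "body": {"moves": [[[0,0,0],[0,0,0]],[[0,0,0],[0,0,0]]]}}

```text
time_s: 9.65
eef_pos: [449.4, -129.2, 195.3]
ee_rot: [-0.0, 0.982, -0.191, 0.0]
force: [-0.1, -0.2, 0.4]
grip_width: 1.002
grip_force: 0.0
```

```bash
python3 m.py wrist mount_ring board_carrier heat_sink post_stand;python3 m.py top lens round_dish post_stand
```

```text
[ 449.4 -129.2  195.3] yaw 0.384 w 1.0020276181278522 j [-0.53  0.31  1.81  0.    1.02  1.42]
mount_ring 0.92 z 56.5 46.7 toprect [array([ 450. , -129.6]), array([40.8, 40.2]), np.float64(67.0)] all [array([ 449.3, -126.5]), array([41.2, 47. ]), np.float64(16.9)] [104 111 103]
board_carrier 0.88 z 16.9 4.6 toprect [array([ 339.1, -255. ]), array([51.2, 49.2]), np.float64(47.3)] all [array([ 332.5, -258.5]), array([65.4, 54.2]), np.float64(47.1)] [142  75  90]
board_carrier 0.67 z 42.7 33.3 toprect [array([ 449.6, -130. ]), array([50.2, 49.3]), np.float64(67.0)] all [array([ 448.9, -131.7]), array([56.3, 49.5]), np.float64(67.0)] [ 44 100  48]
heat_sink 0.76 z 26.4 11.8 toprect 
[... 235 characters left out ...]
at64(3.1)] all [array([618.1,  -6. ]), array([57.5, 69.9]), np.float64(3.1)] [72 71 72]
[ 449.4 -129.9  195.1] yaw 0.384 w 0.9986777988958958 j [-0.53  0.31  1.81  0.    1.02  1.42]
lens 0.41 z 42.7 32.3 toprect [array([442.2, 143.2]), array([27.8, 27.9]), np.float64(0.2)] all [array([442.3, 143.4]), array([27.9, 28.2]), np.float64(1.1)] [100 100 102]
round_dish 0.68 z 14.9 0.6 toprect [array([445.7, 144.6]), array([59.8, 60.1]), np.float64(0.4)] all [array([445.6, 144.6]), array([59.8, 60.1]), np.float64(0.1)] [72 69 70]
post_stand 0.87 z 9.4 0.8 toprect [array([626. ,   3.3]), array([87.2, 83.1]), np.float64(2.8)] all [array([626.4,   3.2]), array([88. , 84.4]), np.float64(2.8)] [80 77 78]
```

Run:
```python
from h import *
s=readout.sense();c=cams.calibration("wrist");p,d=cams.capture("wrist")
w,u,v=cloud(c,d); Q=(w-s["eef_pos"])@rot(s["ee_rot"]).as_matrix()
k=(Q[:,2]>0)&(Q[:,2]<100); q=Q[k]
for a in range(40,100,4):
    j=(q[:,2]>=a)&(q[:,2]<a+4)
    if j.sum(): print(a,j.sum(),q[j].min(0).round(),q[j].max(0).round())
```

```text
40 685 [-10. -57.  40.] [13. 56. 44.]
44 609 [-11. -57.  44.] [13. 55. 48.]
48 535 [-11. -57.  48.] [12. 55. 52.]
52 420 [-10. -55.  52.] [13. 54. 56.]
56 220 [-11. -50.  56.] [12. 45. 60.]
60 4 [ -1. -44.  60.] [ 4. 42. 60.]
```

Emit:
{"method": "creep_tool", "body": {"moves": [[[0,0,30],[0,0,0]],[[0,0,60],[0,0,0]],[[0,0,75],[0,0,0]],[[0,0,81],[0,0,0]],[[0,0,81],[0,0,0]]]}}

```text
time_s: 10.65
eef_pos: [449.2, -130.4, 113.6]
ee_rot: [-0.0, 0.982, -0.191, -0.0]
force: [0.5, 0.4, 0.1]
grip_width: 0.999
grip_force: 0.0
```

Emit:
{"method": "creep_tool", "body": {"moves": [[[0,0,0],[0,0,0]],[[0,0,0],[0,0,0]],[[0,0,0],[0,0,0]],[[0,0,0],[0,0,0]],[[0,0,0],[0,0,0]],[[0,0,0],[0,0,0]],[[0,0,0],[0,0,0]],[[0,0,0],[0,0,0]]], "finger_gap": 0, "clamp_n": 40}}

```text
time_s: 11.45
eef_pos: [449.5, -130.5, 114.8]
ee_rot: [0.0, 0.982, -0.191, 0.001]
force: [-1.2, 0.3, 8.0]
grip_width: 0.466
grip_force: 40.0
```

Run:
```python
from h import *
s=readout.sense();c=cams.calibration("wrist");p,d=cams.capture("wrist"); save("w3",p)
w,u,v=cloud(c,d); Q=(w-s["eef_pos"])@rot(s["ee_rot"]).as_matrix()
q=Q[(abs(Q[:,0])<12)&(abs(Q[:,1])<36)&(abs(Q[:,1])>23)]
for a in range(40,100,4):
    j=(q[:,2]>=a)&(q[:,2]<a+4)
    if j.sum(): print(a,j.sum(),q[j].min(0).round(),q[j].max(0).round())
```

```text
40 148 [  7. -35.  40.] [12. 33. 44.]
44 177 [  7. -35.  44.] [12. 33. 48.]
48 153 [  7. -35.  48.] [12. 33. 52.]
52 151 [  7. -34.  52.] [12. 33. 56.]
56 130 [  7. -34.  56.] [12. 33. 60.]
60 111 [  7. -34.  60.] [12. 33. 64.]
64 45 [  8. -32.  64.] [12. 31. 68.]
68 3 [ 10. -26.  68.] [12. 23. 72.]
72 29 [  9. -25.  73.] [12. 24. 76.]
84 3 [ 10. -30.  87.] [ 12. -28.  88.]
88 90 [  3. -31.  88.] [ 12. -28.  90.]
```

View pics/w3.png

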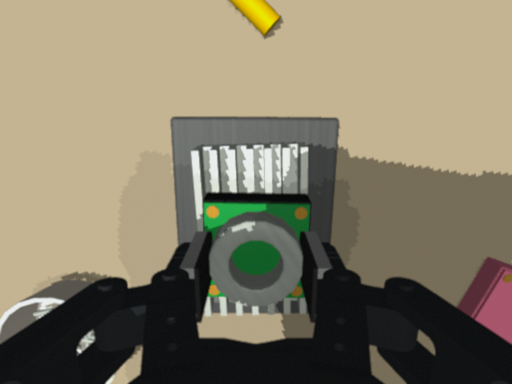

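Emit:
{"method": "creep_tool", "body": {"moves": [[[0,0,-10],[0,0,0]],[[0,0,-40],[0,0,0]],[[0,0,-75],[0,0,0]],[[12,-20,-95],[0,0,0]],[[30,-50,-100],[0,0,0]],[[50,-80,-100],[0,0,0]],[[65,-105,-100],[0,0,0]],[[72,-115,-100],[0,0,0]]]}}

```text
time_s: 12.3
eef_pos: [560.5, -49.2, 214.6]
ee_rot: [-0.0, 0.982, -0.191, 0.0]
force: [0.2, 0.6, -1.8]
grip_width: 0.464
grip_force: 40.7
```

Emit:
{"method": "creep_tool", "body": {"moves": [[[0,0,0],[0,0,0]],[[0,0,0],[0,0,0]]]}}

```text
time_s: 12.5
eef_pos: [558.7, -51.0, 214.1]
ee_rot: [0.0, 0.982, -0.191, -0.0]
force: [-0.4, 0.2, -1.2]
grip_width: 0.465
grip_force: 40.7
```

```bash
python3 m.py wrist post_stand mount_ring
```

Run:
```python
from h import *
s=readout.sense();c=cams.calibration("wrist");p,d=cams.capture("wrist")
w,u,v=cloud(c,d); k=(np.hypot(w[:,0]-630,w[:,1]-2)<30)&(w[:,2]>12)&(w[:,2]<40); w=w[k]; print(len(w))
for a in range(12,40,4):
    j=(w[:,2]>=a)&(w[:,2]<a+4)
    if j.sum(): print(a,j.sum(),w[j].mean(0).round(1),w[j].min(0).round(1),w[j].max(0).round(1))
```

```text
[558.7 -51.  214.1] yaw 0.385 w 0.4649553397001001 j [-0.3   0.47  1.51 -0.    1.16  1.66]
post_stand 0.95 z 6.8 4.7 toprect [array([631.3,   2.4]), array([83.8, 83.8]), np.float64(2.9)] all [array([630.6,   3.7]), array([84.9, 86.3]), np.float64(3.4)] [103 102 102]
post_stand 0.65 z 155.7 145.8 toprect [array([558.8, -50.4]), array([39.4, 41.4]), np.float64(66.9)] all [array([508.5, -37.9]), array([ 59.6, 143.2]), np.float64(65.1)] [ 99 102  96]
mount_ring 0.74 z 155.7 145.0 toprect [array([558.9, -50.2]), array([39.9, 41.4]), np.float64(66.0)] all [array([509.7, -35.4]), array([ 54.4, 143.2]), np.float64(65.2)] [100 103  97]
129
12 9 [6.309e+02 3.000e-01 1.400e+01] [ 6.284e+02 -6.000e-01  1.260e+01] [634.1   1.4  15.9]
16 12 [6.314e+02 3.000e-01 1.770e+01] [ 6.286e+02 -3.000e-01  1.640e+01] [633.7   1.2  19.6]
20 12 [6.311e+02 2.000e-01 2.230e+01] [ 6.281e+02 -6.000e-01  2.010e+01] [634.1   1.7  24. ]
24 15 [6.303e+02 4.000e-01 2.620e+01] [627.5  -0.8  24.2] [633.3   2.5  27.9]
28 16 [6.306e+02 4.000e-01 3.040e+01] [ 6.277e+02 -6.000e-01  2.810e+01] [633.7   1.9  31.8]
32 65 [631.1   2.8  33.8] [ 6.279e+02 -4.000e-01  3.210e+01] [634.2   5.7  35.4]
```

Emit:
{"method": "creep_tool", "body": {"moves": [[[10,-16,0],[0,0,0]],[[26,-42,15],[0,0,0]],[[40,-65,40],[0,0,0]],[[47,-76,68],[0,0,0]],[[47,-76,86],[0,0,0]],[[47,-76,94],[0,0,0]],[[47,-76,94],[0,0,0]]]}}

```text
time_s: 13.4
eef_pos: [630.8, 1.5, 119.3]
ee_rot: [0.0, 0.981, -0.192, -0.001]
force: [0.9, 0.2, 1.1]
grip_width: 0.465
grip_force: 40.7
```

```bash
python3 m.py wrist mount_ring post_stand;  python3 - <<'E'
from h import *
s=readout.sense();c=cams.calibration("wrist");p,d=cams.capture("wrist");save("w4",p)
w,u,v=cloud(c,d); k=(np.hypot(w[:,0]-630,w[:,1]-2)<9)&(w[:,2]>12)&(w[:,2]<40); print(k.sum(),w[k].mean(0) if k.sum() else 0)
E
```

```text
[630.8   1.5 119.3] yaw 0.386 w 0.46487623453492755 j [-0.18  0.73  1.35 -0.    1.07  1.77]
mount_ring 0.65 z 60.8 51.1 toprect [array([630.8,   2.3]), array([40. , 41.1]), np.float64(65.6)] all [array([630.9,   2.3]), array([40. , 41.3]), np.float64(65.6)] [ 97 101  96]
post_stand 0.92 z 6.7 4.8 toprect [array([631.7,   2.8]), array([83.6, 84.2]), np.float64(2.8)] all [array([631.7,   2.6]), array([83.6, 84.6]), np.float64(2.8)] [75 74 74]
51 [630.09435599   3.31490916  33.63464312]
```

View pics/w4.png

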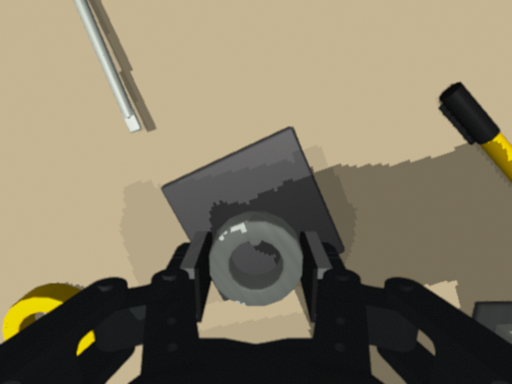

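Emit:
{"method": "creep_tool", "body": {"moves": [[[0,0,8],[0,0,0]],[[0,0,18],[0,0,0]],[[0,0,28],[0,0,0]],[[0,0,35],[0,0,0]],[[0,0,38],[0,0,0]],[[0,0,39],[0,0,0]],[[0,0,39],[0,0,0]]]}}

```text
time_s: 14.3
eef_pos: [631.4, 1.9, 81.0]
ee_rot: [-0.0, 0.982, -0.191, 0.0]
force: [0.0, 0.1, 0.0]
grip_width: 0.465
grip_force: 40.7
```

Emit:
{"method": "creep_tool", "body": {"moves": [[[0,0,0.5],[0,0,0]],[[0,0,1],[0,0,0]],[[0,0,1],[0,0,0]]]}}

```text
time_s: 14.6
eef_pos: [631.3, 1.9, 80.0]
ee_rot: [0.0, 0.982, -0.191, 0.0]
force: [0.4, 0.1, -0.3]
grip_width: 0.466
grip_force: 40.7
```

Emit:
{"method": "creep_tool", "body": {"moves": [[[0,0,0.5],[0,0,0]],[[0,0,1],[0,0,0]],[[0,0,1],[0,0,0]]]}}

```text
time_s: 14.9
eef_pos: [631.3, 1.9, 78.9]
ee_rot: [-0.0, 0.982, -0.191, 0.0]
force: [0.1, 0.1, -0.5]
grip_width: 0.464
grip_force: 40.7
```

Emit:
{"method": "creep_tool", "body": {"moves": [[[0,0,0.5],[0,0,0]],[[0,0,0.5],[0,0,0]]]}}

```text
time_s: 15.1
eef_pos: [631.3, 1.9, 78.9]
ee_rot: [0.0, 0.982, -0.191, 0.0]
force: [-2.9, -0.0, 4.0]
grip_width: 0.468
grip_force: 41.2
```

Emit:
{"method": "creep_tool", "body": {"moves": [[[0,0,0.5],[0,0,0]],[[0,0,0.5],[0,0,0]]]}}

```text
time_s: 15.3
eef_pos: [631.3, 1.9, 78.8]
ee_rot: [0.0, 0.982, -0.191, 0.0]
force: [-4.4, 0.2, 9.5]
grip_width: 0.467
grip_force: 41.7
```

Emit:
{"method": "creep_tool", "body": {"moves": [[[0,0,-0.5],[0,0,0]],[[0,0,-0.5],[0,0,0]],[[0,0,-0.5],[0,0,0]],[[0,0,-0.5],[0,0,0]],[[0,0,-20],[0,0,0]],[[0,0,-50],[0,0,0]],[[0,0,-90],[0,0,0]],[[0,0,-115],[0,0,0]]], "finger_gap": 0.8}}

```text
time_s: 16.1
eef_pos: [631.7, 1.9, 195.7]
ee_rot: [-0.0, 0.982, -0.191, 0.001]
force: [0.2, 0.4, -0.0]
grip_width: 0.801
grip_force: 0.0
```

Emit:
{"method": "creep_tool", "body": {"moves": [[[-15,25,0],[0,0,0]],[[-38,60,0],[0,0,0]],[[-63,100,0],[0,0,0]],[[-88,140,0],[0,0,0]],[[-108,173,0],[0,0,0]],[[-119,189,0],[0,0,0]],[[-119,190,0],[0,0,0]],[[-119,190,0],[0,0,0]]], "finger_gap": 1.0}}

```text
time_s: 16.9
eef_pos: [450.0, -129.6, 193.1]
ee_rot: [0.0, 0.981, -0.192, 0.0]
force: [1.1, 0.2, -0.4]
grip_width: 0.999
grip_force: 0.0
```

```bash
python3 m.py wrist board_carrier heat_sink; python3 m.py scene mount_ring post_stand lens
```

```text
[ 450.  -129.6  193.1] yaw 0.386 w 0.9990478828543994 j [-0.53  0.32  1.81  0.    1.01  1.43]
board_carrier 0.7 z 16.8 4.3 toprect [array([ 339.2, -254.8]), array([51.1, 49.3]), np.float64(47.6)] all [array([ 364.3, -223.9]), array([157.4,  55.1]), np.float64(47.0)] [142  75  90]
board_carrier 0.64 z 42.7 38.9 toprect [array([ 449.5, -130. ]), array([49.9, 49.7]), np.float64(66.7)] all [array([ 445.1, -130.3]), array([53.9, 57.5]), np.float64(66.5)] [ 33 105  47]
heat_sink 0.87 z 26.4 12.0 toprect [array([ 450.2, -128.3]), array([56. , 92.1]), np.float64(69.7)] all [array([ 447.9, -127.2]), array([56. , 97.4]), np.float64(69.4)] [166 171 164]
[ 450.3 -128.9  192.8] yaw 0.384 w 0.9988080733480297 j [-0.53  0.32  1.81  0.    1.01  1.42]
mount_ring 0.67 z 20.3 5.5 toprect [array([629.5,   4.7]), array([41.1, 39.9]), np.float64(22.7)] all [array([628.7,  -0.7]), array([54.4, 41.2]), np.float64(89.3)] [115 114 111]
post_stand 0.6 z 7.2 1.7 toprect [array([627.7,   4.5]), array([86.6, 84.4]), np.float64(3.3)] all [array([625.5,   2.4]), array([91.2, 88.5]), np.float64(3.4)] [68 65 65]
lens 0.57 z 38.6 6.3 toprect [array([448.3, 145.1]), array([30.2, 29.6]), np.float64(41.8)] all [array([429. , 142.9]), array([73.1, 29.5]), np.float64(12.7)] [69 66 63]
lens 0.22 z 20.3 4.9 toprect [array([629.2,   6. ]), array([39.2, 39.1]), np.float64(41.5)] all [array([629.4,   5.9]), array([40.2, 39. ]), np.float64(30.8)] [112 111 108]
```

Emit:
{"method": "creep_tool", "body": {"moves": [[[0,0,30],[0,0,0.02]],[[0,0,65],[0,0,0.02]],[[0,0,85],[0,0,0.02]],[[0,0,92.5],[0,0,0.02]],[[0,0,92.5],[0,0,0.02]]]}}

```text
time_s: 17.75
eef_pos: [449.6, -129.3, 100.0]
ee_rot: [-0.0, 0.98, -0.201, -0.001]
force: [0.6, 0.3, 0.3]
grip_width: 0.998
grip_force: 0.0
```

Emit:
{"method": "creep_tool", "body": {"moves": [[[0,0,0],[0,0,0]],[[0,0,0],[0,0,0]],[[0,0,0],[0,0,0]],[[0,0,0],[0,0,0]],[[0,0,0],[0,0,0]],[[0,0,0],[0,0,0]],[[0,0,0],[0,0,0]],[[0,0,0],[0,0,0]]], "finger_gap": 0, "clamp_n": 45}}

```text
time_s: 18.55
eef_pos: [450.1, -129.6, 101.6]
ee_rot: [0.0, 0.98, -0.201, 0.001]
force: [-1.9, 1.2, 6.5]
grip_width: 0.565
grip_force: 46.4
```

```bash
python3 - <<'E'
from h import *
s=readout.sense();c=cams.calibration("wrist");p,d=cams.capture("wrist"); save("w5",p)
w,u,v=cloud(c,d); Q=(w-s["eef_pos"])@rot(s["ee_rot"]).as_matrix()
q=Q[(abs(Q[:,0])<12)&(abs(Q[:,1])<40)&(abs(Q[:,1])>27)]
for a in range(56,80,4):
    j=(q[:,2]>=a)&(q[:,2]<a+4)
    if j.sum(): print(a,j.sum(),q[j].min(0).round(),q[j].max(0).round())
E
```

```text
56 142 [  7. -39.  56.] [12. 38. 60.]
60 80 [  7. -37.  60.] [12. 37. 64.]
64 31 [  8. -32.  64.] [12. 34. 67.]
72 14 [  9. -30.  75.] [ 12. -28.  76.]
76 11 [  8. -30.  76.] [ 12. -29.  77.]
```

View pics/w5.png

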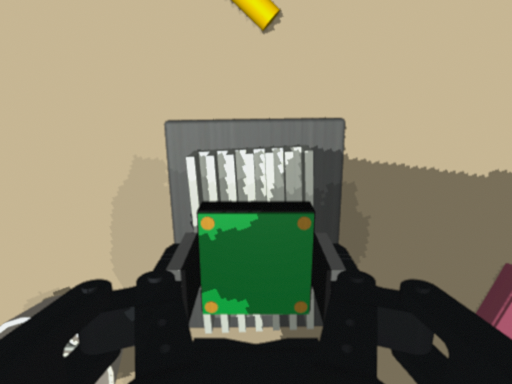

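Emit:
{"method": "creep_tool", "body": {"moves": [[[0,0,-10],[0,0,0]],[[0,0,-40],[0,0,0]],[[10,4,-70],[0,0,-0.05]],[[35,14,-90],[0,0,-0.15]],[[70,27,-100],[0,0,-0.25]],[[100,40,-100],[0,0,-0.35]],[[125,48,-100],[0,0,-0.4]],[[130,50,-100],[0,0,-0.4]]]}}

```text
time_s: 19.4
eef_pos: [550.5, -228.2, 201.0]
ee_rot: [0.0, 1.0, -0.003, 0.001]
force: [0.5, 0.5, -0.3]
grip_width: 0.575
grip_force: 47.3
```

Emit:
{"method": "creep_tool", "body": {"moves": [[[0,0,0],[0,0,0]],[[0,0,0],[0,0,0]]]}}

```text
time_s: 19.6
eef_pos: [548.8, -226.0, 200.6]
ee_rot: [-0.0, 1.0, -0.003, -0.0]
force: [-0.2, 0.8, -1.4]
grip_width: 0.571
grip_force: 47.3
```

```bash
python3 m.py wrist square_tray board_carrier
```

```text
[ 548.8 -226.   200.6] yaw 0.006 w 0.5705602959674211 j [-0.59  0.56  1.42  0.    1.17  0.99]
square_tray 0.71 z 7.0 2.0 toprect [array([ 618.9, -295. ]), array([82.2, 82.7]), np.float64(0.4)] all [array([ 618.9, -294.9]), array([82.2, 82.9]), np.float64(0.5)] [93 92 93]
```

Emit:
{"method": "creep_tool", "body": {"moves": [[[12,12,0],[0,0,0]],[[35,34,20],[0,0,0]],[[58,57,50],[0,0,0]],[[70,69,80],[0,0,0]],[[70,69,100],[0,0,0]],[[70,69,110],[0,0,0]],[[70,69,114],[0,0,0]],[[70,69,114],[0,0,0]]]}}

```text
time_s: 20.55
eef_pos: [619.1, -295.8, 87.2]
ee_rot: [0.0, 1.0, -0.002, 0.0]
force: [0.2, -0.8, -0.9]
grip_width: 0.571
grip_force: 47.3
```

```bash
python3 m.py wrist square_tray board_carrier
```

```text
[ 619.1 -295.8   87.2] yaw 0.005 w 0.5705583353772014 j [-0.62  0.88  1.16  0.    1.11  0.96]
square_tray 0.95 z 7.3 1.9 toprect [array([ 618.4, -294.5]), array([83.6, 82.9]), np.float64(0.5)] all [array([ 616. , -294.5]), array([88.8, 87.3]), np.float64(0.5)] [77 76 75]
board_carrier 0.78 z 28.1 20.7 toprect [array([ 618. , -295.4]), array([50.3, 51.3]), np.float64(89.7)] all [array([ 610.6, -295.2]), array([58.2, 66.1]), np.float64(89.5)] [24 95 40]
```

Emit:
{"method": "creep_tool", "body": {"moves": [[[0,0,2],[0,0,0]],[[0,0,4],[0,0,0]],[[0,0,6],[0,0,0]],[[0,0,7],[0,0,0]],[[0,0,7],[0,0,0]]]}}

```text
time_s: 21.2
eef_pos: [618.9, -296.0, 79.1]
ee_rot: [-0.0, 1.0, -0.003, -0.0]
force: [-0.6, 0.3, -0.7]
grip_width: 0.568
grip_force: 47.3
```

Emit:
{"method": "creep_tool", "body": {"moves": [[[0,0,0.5],[0,0,0]],[[0,0,1],[0,0,0]],[[0,0,1],[0,0,0]]]}}

```text
time_s: 21.5
eef_pos: [619.1, -296.1, 78.7]
ee_rot: [0.0, 1.0, -0.003, 0.0]
force: [-1.6, 1.7, 1.6]
grip_width: 0.567
grip_force: 47.6
```

Emit:
{"method": "creep_tool", "body": {"moves": [[[0,0,0.5],[0,0,0]],[[0,0,0.5],[0,0,0]]]}}

```text
time_s: 21.7
eef_pos: [619.1, -296.1, 78.7]
ee_rot: [0.0, 1.0, -0.003, 0.0]
force: [-2.6, 2.0, 6.1]
grip_width: 0.565
grip_force: 48.1
```

Emit:
{"method": "creep_tool", "body": {"moves": [[[0,0,0.5],[0,0,0]],[[0,0,0.5],[0,0,0]]]}}

```text
time_s: 21.9
eef_pos: [619.1, -296.1, 78.7]
ee_rot: [0.0, 1.0, -0.003, 0.0]
force: [-4.7, 3.0, 8.7]
grip_width: 0.569
grip_force: 48.4
```

Emit:
{"method": "creep_tool", "body": {"moves": [[[0,0,-0.5],[0,0,0]],[[0,0,-0.5],[0,0,0]],[[0,0,-0.5],[0,0,0]],[[0,0,-0.5],[0,0,0]],[[0,0,-20],[0,0,0]],[[0,0,-50],[0,0,0]],[[0,0,-90],[0,0,0]],[[0,0,-115],[0,0,0]]], "finger_gap": 0.85}}

```text
time_s: 22.7
eef_pos: [619.4, -296.3, 195.4]
ee_rot: [0.001, 1.0, -0.003, 0.001]
force: [-0.5, 0.6, 0.4]
grip_width: 0.847
grip_force: 0.0
```

Emit:
{"method": "creep_tool", "body": {"moves": [[[-18,-18,0],[0,0,0]],[[-50,-50,0],[0,0,0.1]],[[-84,-84,0],[0,0,0.2]],[[-120,-119,0],[0,0,0.3]],[[-150,-149,0],[0,0,0.35]],[[-167,-166,0],[0,0,0.35]],[[-169,-168,0],[0,0,0.35]],[[-169,-168,0],[0,0,0.35]]], "finger_gap": 1.0}}

```text
time_s: 23.5
eef_pos: [451.1, -127.2, 192.8]
ee_rot: [0.0, 0.984, -0.176, 0.001]
force: [-0.3, -0.5, -0.9]
grip_width: 1.002
grip_force: 0.0
```

```bash
python3 m.py wrist heat_sink stack_plate; python3 m.py scene board_carrier square_tray
```

```text
[ 451.1 -127.2  192.8] yaw 0.355 w 1.0016555839441734 j [-0.53  0.32  1.81 -0.    1.01  1.4 ]
heat_sink 0.86 z 26.4 12.0 toprect [array([ 450.4, -128.4]), array([56. , 91.8]), np.float64(69.7)] all [array([ 447.2, -127.2]), array([56., 99.]), np.float64(69.7)] [143 148 140]
stack_plate 0.82 z 6.7 4.4 toprect [array([ 449.6, -129.9]), array([ 91.9, 120. ]), np.float64(67.5)] all [array([ 448.7, -128.9]), array([ 93.5, 123.4]), np.float64(67.5)] [80 81 78]
[ 451.6 -127.9  192.4] yaw 0.356 w 0.9962707333781174 j [-0.53  0.32  1.81 -0.    1.01  1.4 ]
board_carrier 0.74 z 6.3 0.6 toprect [array([595.1, 325.4]), array([ 89.5, 124.6]), np.float64(66.7)] all [array([591., 325.]), array([ 93.8, 132.1]), np.float64(66.7)] [67 63 62]
board_carrier 0.62 z 19.0 4.2 toprect [array([ 615.6, -294.5]), array([51.9, 53.1]), np.float64(88.8)] all [array([ 615.6, -293.4]), array([54.2, 53.1]), np.float64(88.8)] [38 87 46]
square_tray 0.74 z 6.6 -0.6 toprect [array([ 616.6, -292.9]), array([86. , 84.2]), np.float64(89.8)] all [array([ 612.6, -297. ]), array([93.9, 92.5]), np.float64(89.2)] [57 55 54]
```

Emit:
{"method": "creep_tool", "body": {"moves": [[[0,1,30],[0,0,0]],[[0,1,70],[0,0,0]],[[0,1,100],[0,0,0]],[[0,1,111],[0,0,0]],[[0,1,113.5],[0,0,0]],[[0,1,113.5],[0,0,0]]]}}

```text
time_s: 24.4
eef_pos: [451.1, -128.4, 79.6]
ee_rot: [0.0, 0.984, -0.177, 0.001]
force: [0.4, 0.3, -0.3]
grip_width: 0.999
grip_force: 0.0
```

Emit:
{"method": "creep_tool", "body": {"moves": [[[0,0,0],[0,0,0]],[[0,0,0],[0,0,0]],[[0,0,0],[0,0,0]],[[0,0,0],[0,0,0]],[[0,0,0],[0,0,0]],[[0,0,0],[0,0,0]],[[0,0,0],[0,0,0]],[[0,0,0],[0,0,0]]], "finger_gap": 0, "clamp_n": 70}}

```text
time_s: 25.2
eef_pos: [451.1, -128.3, 80.3]
ee_rot: [0.0, 0.984, -0.177, 0.001]
force: [-2.7, 0.7, 10.0]
grip_width: 0.637
grip_force: 74.2
```

```bash
python3 - <<'E'
from h import *
s=readout.sense();c=cams.calibration("wrist");p,d=cams.capture("wrist"); save("w6",p)
w,u,v=cloud(c,d); Q=(w-s["eef_pos"])@rot(s["ee_rot"]).as_matrix()
q=Q[(abs(Q[:,0])<12)&(abs(Q[:,1])<44)&(abs(Q[:,1])>30)]
for a in range(56,80,2):
    j=(q[:,2]>=a)&(q[:,2]<a+2)
    if j.sum(): print(a,j.sum(),q[j].min(0).round(),q[j].max(0).round())
E
```

```text
56 54 [  7. -42.  56.] [12. 40. 58.]
58 59 [  7. -41.  58.] [12. 40. 60.]
60 43 [  7. -41.  60.] [12. 39. 62.]
62 16 [  7. -40.  62.] [12. 38. 64.]
64 13 [ 11. -34.  64.] [12. 33. 66.]
66 1 [11. 32. 66.] [11. 32. 66.]
72 157 [  2. -42.  72.] [12. 44. 74.]
74 478 [  1. -44.  74.] [12. 44. 76.]
76 5 [  4. -44.  76.] [11. 41. 77.]
```

View pics/w6.png

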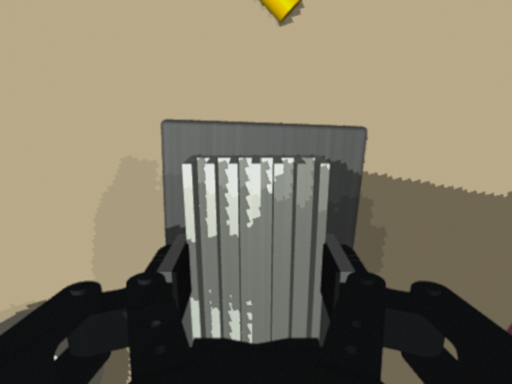

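Emit:
{"method": "creep_tool", "body": {"moves": [[[0,0,-8],[0,0,0]],[[0,0,-35],[0,0,0]],[[0,0,-70],[0,0,0]],[[0,-15,-100],[0,0,0]],[[-2,-45,-112],[0,0,0]],[[-4,-80,-112],[0,0,0.05]],[[-6,-115,-112],[0,0,0.05]],[[-8,-150,-112],[0,0,0.05]]]}}

```text
time_s: 26.05
eef_pos: [495.3, 16.7, 191.6]
ee_rot: [-0.0, 0.98, -0.201, 0.0]
force: [0.9, -0.6, -2.2]
grip_width: 0.635
grip_force: 74.9
```

Emit:
{"method": "creep_tool", "body": {"moves": [[[-2,-35,0],[0,0,0]],[[-4,-70,0],[0,0,0]],[[-6,-105,0],[0,0,0]],[[-8,-140,0],[0,0,0]],[[-9,-165,0],[0,0,0]],[[-10,-180,0],[0,0,0]],[[-10,-185,0],[0,0,0]],[[-10,-185,0],[0,0,0]]]}}

```text
time_s: 26.85
eef_pos: [558.8, 189.4, 191.0]
ee_rot: [0.0, 0.98, -0.201, -0.0]
force: [0.1, 0.2, -1.8]
grip_width: 0.64
grip_force: 74.9
```

Emit:
{"method": "creep_tool", "body": {"moves": [[[0,0,0],[0,0,0]],[[0,0,0],[0,0,0]]]}}

```text
time_s: 27.05
eef_pos: [558.9, 188.5, 191.1]
ee_rot: [0.0, 0.979, -0.202, -0.0]
force: [0.0, -1.2, -1.9]
grip_width: 0.635
grip_force: 74.9
```

```bash
python3 m.py wrist long_tray heat_sink
```

```text
[558.9 188.5 191.1] yaw 0.406 w 0.6345167297065436 j [ 0.13  0.56  1.44 -0.    1.14  2.1 ]
long_tray 0.89 z 6.5 1.7 toprect [array([597.1, 324.7]), array([ 90.4, 124.6]), np.float64(66.9)] all [array([585.2, 301.2]), array([151.7, 128.9]), np.float64(66.6)] [76 75 75]
heat_sink 0.71 z 137.0 122.9 toprect [array([563.1, 188. ]), array([57.3, 81.8]), np.float64(66.8)] all [array([523.9, 195.6]), array([ 70.3, 170.5]), np.float64(78.0)] [130 134 126]
```

Emit:
{"method": "creep_tool", "body": {"moves": [[[-2,-20,0],[0,0,0]],[[-7,-52,0],[0,0,0]],[[-12,-90,20],[0,0,0]],[[-17,-122,45],[0,0,0]],[[-19,-138,70],[0,0,0]],[[-19,-140.5,90],[0,0,0]],[[-19,-140.5,101],[0,0,0]],[[-19,-140.5,103],[0,0,0]]]}}

```text
time_s: 28.0
eef_pos: [596.5, 325.3, 86.6]
ee_rot: [0.001, 0.98, -0.201, -0.001]
force: [-0.7, 1.0, -2.6]
grip_width: 0.635
grip_force: 74.8
```

Emit:
{"method": "creep_tool", "body": {"moves": [[[0,0,0],[0,0,0]]]}}

```text
time_s: 28.1
eef_pos: [597.2, 325.4, 88.6]
ee_rot: [-0.0, 0.979, -0.202, 0.0]
force: [-0.7, 0.2, -2.0]
grip_width: 0.636
grip_force: 74.8
```

```bash
python3 m.py wrist long_tray heat_sink
```

```text
[597.2 325.4  88.6] yaw 0.406 w 0.6359196556458829 j [ 0.33  0.86  1.18 -0.    1.1   2.3 ]
long_tray 0.75 z 7.3 2.0 toprect [array([597.7, 324.6]), array([ 88.9, 123.1]), np.float64(67.0)] all [array([597.7, 324.4]), array([ 93.7, 123.2]), np.float64(67.0)] [84 83 82]
heat_sink 0.72 z 34.6 20.4 toprect [array([600.9, 324.7]), array([56.6, 83. ]), np.float64(66.8)] all [array([591.9, 328.9]), array([ 70.3, 103.1]), np.float64(66.2)] [129 134 125]
```

Emit:
{"method": "creep_tool", "body": {"moves": [[[0,0,2],[0,0,0]],[[0,0,4],[0,0,0]],[[0,0,6],[0,0,0]],[[0,0,8],[0,0,0]],[[0,0,9],[0,0,0]],[[0,0,9],[0,0,0]]]}}

```text
time_s: 28.85
eef_pos: [596.8, 325.9, 78.7]
ee_rot: [0.0, 0.98, -0.201, -0.0]
force: [0.6, 0.1, -1.4]
grip_width: 0.638
grip_force: 74.9
```

Emit:
{"method": "creep_tool", "body": {"moves": [[[0,0,0.5],[0,0,0]],[[0,0,1],[0,0,0]],[[0,0,1],[0,0,0]]]}}

```text
time_s: 29.15
eef_pos: [596.9, 325.9, 77.9]
ee_rot: [0.0, 0.98, -0.201, -0.0]
force: [0.5, -0.2, -1.0]
grip_width: 0.635
grip_force: 74.9
```

Emit:
{"method": "creep_tool", "body": {"moves": [[[0,0,0.5],[0,0,0]],[[0,0,0.5],[0,0,0]]]}}

```text
time_s: 29.35
eef_pos: [596.9, 325.9, 77.4]
ee_rot: [-0.0, 0.98, -0.201, 0.0]
force: [0.5, 0.1, -1.4]
grip_width: 0.635
grip_force: 74.9
```

Emit:
{"method": "creep_tool", "body": {"moves": [[[0,0,0.5],[0,0,0]],[[0,0,0.5],[0,0,0]]]}}

```text
time_s: 29.55
eef_pos: [596.9, 325.9, 77.4]
ee_rot: [0.0, 0.98, -0.201, 0.0]
force: [-1.2, -1.1, 3.3]
grip_width: 0.633
grip_force: 75.4
```

Emit:
{"method": "creep_tool", "body": {"moves": [[[0,0,0],[0,0,0]],[[0,0,0],[0,0,0]],[[0,0,0],[0,0,0]],[[0,0,0],[0,0,0]],[[0,0,-20],[0,0,0]],[[0,0,-50],[0,0,0]],[[0,0,-90],[0,0,0]],[[0,0,-130],[0,0,0]]], "finger_gap": 0.9}}

```text
time_s: 30.35
eef_pos: [596.7, 325.8, 208.1]
ee_rot: [0.0, 0.98, -0.201, -0.0]
force: [-0.3, -0.2, 0.2]
grip_width: 0.902
grip_force: 0.0
```

Emit:
{"method": "creep_tool", "body": {"moves": [[[-30,0,-20],[0,0,0]],[[-60,0,-60],[0,0,0]],[[-80,0,-100],[0,0,0]],[[-80,0,-120],[0,0,0]],[[-80,0,-120],[0,0,0]]]}}

```text
time_s: 30.85
eef_pos: [523.3, 358.0, 330.7]
ee_rot: [-0.002, 0.98, -0.201, 0.003]
force: [0.5, 0.8, -0.5]
grip_width: 0.902
grip_force: 0.0
```

```bash
python3 m.py wrist heat_sink long_tray lens round_dish; python3 m.py scene lens round_dish mount_ring post_stand board_carrier square_tray heat_sink long_tray screw_tub
```

Run:
```python
import cv2
p=cv2.imread("pics/"+sorted(__import__("os").listdir("pics"),key=lambda f:__import__("os").path.getmtime("pics/"+f))[-1])
cv2.imwrite("pics/fin.png",cv2.resize(p[130:320,90:370],None,fx=2.8,fy=2.8,interpolation=cv2.INTER_CUBIC))
```

```text
[523.3 358.  330.7] yaw 0.404 w 0.9022051670500193 j [ 0.42  0.55  1.09 -0.    1.5   2.39]
heat_sink 0.74 z 23.6 8.9 toprect [array([596.4, 326.5]), array([56.3, 91.3]), np.float64(66.9)] all [array([597.6, 326.6]), array([58.9, 94.7]), np.float64(65.0)] [158 163 159]
heat_sink 0.27 z 39.5 10.2 toprect [array([450. , 144.6]), array([30.9, 31.7]), np.float64(24.5)] all [array([443.8, 143.5]), array([45.3, 32.5]), np.float64(13.8)] [60 61 60]
long_tray 0.97 z 6.5 1.4 toprect [array([657.3, 502.8]), array([ 90. , 125.2]), np.float64(78.5)] all [array([658.6, 504.5]), array([ 94.1, 127.2]), np.float64(78.9)] [184 187   1]
long_tray 0.56 z 7.4 1.7 toprect [array([597.5, 324.2]), array([ 88.6, 124.1]), np.float64(66.9)] all [array([597.3, 323.7]), array([ 90.6, 124. ]), np.float64(66.6)] [84 83 81]
lens 0.57 z 39.5 
[... 1854 characters left out ...]
z 23.4 9.1 toprect [array([594.7, 328. ]), array([56.9, 92.6]), np.float64(66.2)] all [array([590.1, 329.4]), array([ 57.6, 102.5]), np.float64(67.6)] [123 121 116]
long_tray 0.9 z 5.9 0.7 toprect [array([655.3, 503.8]), array([ 87.6, 126.1]), np.float64(79.2)] all [array([655.3, 503.8]), array([ 87.6, 126.1]), np.float64(79.2)] [186 168  44]
long_tray 0.64 z 7.4 0.9 toprect [array([595.6, 325.5]), array([ 87.6, 124.2]), np.float64(67.4)] all [array([595.6, 325.5]), array([ 87.6, 124.2]), np.float64(67.4)] [65 61 61]
screw_tub 0.88 z 27.0 2.5 toprect [array([426.9,   3.5]), array([73.4, 61.3]), np.float64(30.3)] all [array([426.9,   3.4]), array([73.4, 61.5]), np.float64(30.3)] [129 123 118]
```

View pics/fin.png

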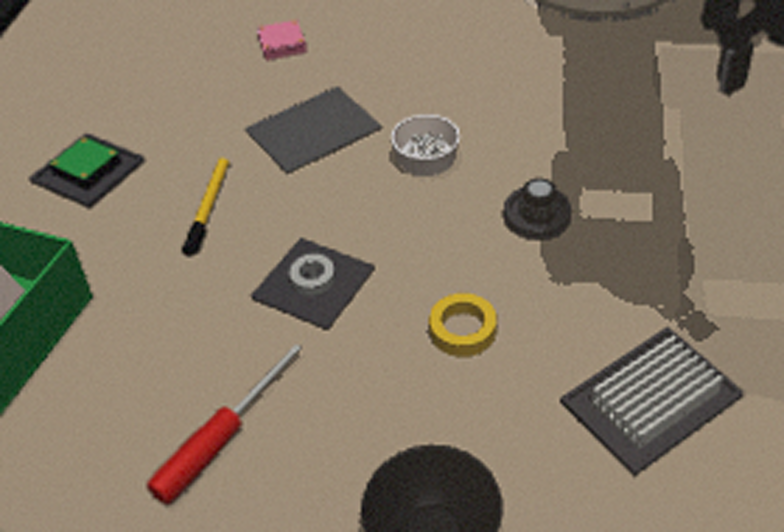

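The final scene view (crop pixels) shows the lens upright in the dish (538,205), the ring round the post (312,270), the carrier board-up in the square tray (87,165) and the heat sink fins-up in the long tray (655,390). The tub (425,143) has not moved.

Emit:
{"method": "creep_tool", "body": {"moves": [[[0,0,0],[0,0,0]],[[0,0,0],[0,0,0]],[[0,0,0],[0,0,0]]]}}

```text
time_s: 31.9
eef_pos: [523.4, 357.5, 326.9]
ee_rot: [-0.0, 0.98, -0.201, 0.0]
force: [0.8, -0.4, 0.6]
grip_width: 0.9
grip_force: 0.0
```

```bash
python3 -c "
from rig import order; print(order.finish_job())"
```

```text
the job is handed in; nothing more can be done
None
```

I handed the job in at about 32 s of the 120 s allowed: the last pictures show the lens, ring, board carrier and heat sink each flat in its place and the tub where it stood, but the hand-in gave back no verdict.

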